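# Build up the keyed hardware caddy

### The arm

A 6-joint arm with a two-finger parallel gripper is mounted at the origin on a cart in front of the work surface, level with it; the furniture and walls round the work are solid. World frame = base frame: x ahead of the robot, y to its left, z up, the work surface at z = 0. Lengths are in m, angles in degrees, forces in N, time in s.
With the tool pointing down it reaches from about 0.325 to 0.85 m from the base axis. Payload 15.5 kg.
Tool frame: the origin (TCP) lies at the very end of the fingers, on their centre line; the grasp point (between the pads) lies arm.grip_depth behind it (arm.grip_depth is the distance from the TCP to the grasp point, in m); z points along the fingers, y is the line along which they close (so a half turn about z gives the same grasp; the last joint's range is limited). The gripper opens to 91 mm and grips with 3 to 60 N. Pads are 32 mm wide; open, the fingers measure 118 mm over their backs; the gripper's body (76 mm by 178 mm) begins 60 mm behind the grasp point.
Start: joints at [71.305, 28.281, 77.091, -0, 74.628, -5.472], TCP at [0.143, 0.608, 0.214] pointing down, gripper open.
Joint ranges: [-166.48, 166.48], [-47.26, 123.95], [12.59, 153.08], [-70.14, 250.14], [6.76, 159.57], [-176.63, 176.63]. Speed limits (degrees/s): [108.29, 108.29, 147.25, 172.46, 172.46, 172.46].

### API

Orientations are given as a 3x3 rotation matrix whose columns are the frame's x, y, z axes.
In Python, from rig import arm gives the robot as it stands. Calls block until the motion is done:
- arm.move_to(position, orientation): joint-space move of the TCP to a pose.
- arm.move_l(position, orientation=None, feed=0.15): straight line of the TCP; orientation=None keeps the orientation; feed is the mean speed in m/s.
- arm.move_joints(angles): joint-space move.
- arm.grip(opening): finger opening in m; the grip force is fixed at half the most; returns when the fingers have stopped.
- arm.sleep(seconds).
- arm.solve_ik(position, orientation): joint angles nearest the present ones, or None.
- arm.snapshot(name): name is "side" or "top" or "wrist"; returns the picture (400x640x3 uint8, red, green, blue); there is no depth.
- arm.get_calibration(name): a dict with "intrinsics" (3x3 intrinsics, pixels), "k1" (the pictures are not rectified: a ray, as slopes to the right and down, at radius r is drawn at 1 + k1 r^2 times it, then the intrinsics apply), "cam_to_world" (4x4, takes a point from camera to world coordinates). Camera axes: x right, y down, z forward; pixel columns grow to the right and rows downward; lengths in m; the calibration is good to about 2 mm. A picture is of the moment at which its call begins: read the wrist's pose just before it. get_calibration takes no time and is no camera call; for the wrist camera it gives the pose at the moment of the call.
A pose or a line that the arm cannot do raises arm.Unreachable and nothing moves.
- arm.sign_off(): hands the job in; it is judged then, once.
Readings, each from a call of its own:
- arm.current_t(): time.
- arm.current_joint_positions(): joint angles.
- arm.current_dq(): joint speeds.
- arm.current_tau(): joint torques, N m.
- arm.current_ee_pos(): TCP position.
- arm.current_tool_rot(): TCP orientation.
- arm.current_force(): force on the tool from outside, world axes, zero at the start.
- arm.current_torque(): the same for the moment, N m.
- arm.current_width(): finger opening in m.
- arm.current_grasp_force(): force on a finger pad.
Only numpy, scipy, OpenCV 4.12 (cv2) and the standard library are available. Lean on these libraries where they do the work, as an engineer would, in place of code of your own. Each camera call takes 0.05 s, during which the arm holds its last target. There are 200 camera calls.

### The job

Put the hardware caddy together: first set the deep wooden tray on the fixed wooden base, then the shallow tray on the deep one. Turn each so that its wide tab goes into the wide notch below and all four tabs drop in, leaving each tray level and fully down with no gap. Leave the other things on the table where they are.

Things in the scene. Friction and masses are not known exactly. Their poses are not given: they have to be found in the camera images.
- caddy_base: Fixed wooden base: 150x70 mm foot board, 10 mm thick, bearing a frame 130 mm long (x) by 54 mm wide (y), rim 34 mm up, z up. Open notches 11 mm deep in the rim: 31 mm wide mid +x end, 17 mm mid -x end, 25 mm in each long side at x = -34 mm (1.5 mm to spare each side of the deep tray's tabs). Origin: centre of its underside.
- deep_tray: Open wooden tray 130x54 mm, 54 mm high with its tabs, about 0.25 kg. Origin: centre, at tab-tip level. x along its length to the wide-tab end, y across, z up. Stands on four rounded 9 mm tabs under its flat 8 mm walls: 28 mm wide mid +x end, 14 mm mid -x end, one 22 mm under each long side at x = -34 mm. Rim notched, see its seat.
- shallow_tray: Open wooden tray 130x54 mm, 43 mm high with its tabs, about 0.18 kg, rim without notches. Origin: centre, at tab-tip level. x along its length to the wide-tab end, y across, z up. Stands on four rounded 9 mm tabs under its flat 8 mm walls: 28 mm wide mid +x end, 14 mm mid -x end, one 22 mm under each long side at x = +34 mm. 
- caddy_base_seat (a point): Point on the base's z axis, 25 mm above its origin: where the deep tray's origin lies when fully seated, the axes of both parallel and x the same way; the tray's underside then rests on the base's rim.
- deep_tray_seat (a point): Point on the deep tray's z axis, 45 mm above its origin: where the shallow tray's origin lies when fully seated, axes parallel, x the same way. The deep tray's rim has open notches 11 mm deep: 31 mm wide mid +x end, 17 mm mid -x end, 25 mm in each long side at x = +34 mm (1.5 mm to spare each side of the shallow tray's tabs).
- deep_tray_wide_end (a point): Foot of the deep tray's wide-tab end: x = 65 mm from its origin, at tab-tip level.
- shallow_tray_wide_end (a point): Foot of the shallow tray's wide-tab end: x = 65 mm from its origin, at tab-tip level. The -x ends of both trays carry a small brass card holder outside.
- thread_cone: Bystander, to be left alone: upright ecru thread cone, 62 mm wide, 98 mm high. Origin: centre of its underside.
- tape_roll: Bystander, to be left alone: white roll of tape lying flat, 76 mm across, 36 mm high. Origin: centre of its underside.
- tape_measure: Bystander, to be left alone: teal tape measure lying flat, 64x80x25 mm. Origin: centre of its underside.
- beeswax: Bystander, to be left alone: round of beeswax, 48 mm across, 16 mm high. Origin: centre of its underside.

How it is judged (in metres and radians):
On the way, in this order (a step that is already met when the one before it is completed fails the run):
1. the deep tray is seated in the base, all tabs in their notches (z of deep_tray in the frame of caddy_base between 0.0225 and 0.0275 m and x of deep_tray in the frame of caddy_base between -0.004 and 0.004 m and y of deep_tray in the frame of caddy_base between -0.004 and 0.004 m and angle between the x axis of deep_tray and the x axis of caddy_base, either way round below 0.07 rad and x of deep_tray_wide_end in the frame of caddy_base above 0.05 m and angle between deep_tray's own z axis and vertical below 0.05 rad), for 0.2 s.
2. the shallow tray is seated on the deep tray, all tabs in their notches (all of step 1 and z of shallow_tray in the frame of deep_tray between 0.0425 and 0.0475 m and x of shallow_tray in the frame of deep_tray between -0.004 and 0.004 m and y of shallow_tray in the frame of deep_tray between -0.004 and 0.004 m and angle between the x axis of shallow_tray and the x axis of deep_tray, either way round below 0.07 rad and x of shallow_tray_wide_end in the frame of deep_tray above 0.05 m and angle between shallow_tray's own z axis and vertical below 0.05 rad), for 0.2 s.
At the end, for the whole second after the job is handed in: The deep tray sits in the base and the shallow tray on the deep tray, each within 2.5 mm of its fully seated height, within 4 mm along and across the part below, level and in line with it (0.05 and 0.07 rad), wide-tab end over the wide notch, at rest (all of step 2 and linear speed of each of deep_tray, shallow_tray below 0.02 m/s); the robot touches nothing.
It fails at once if the thread cone is moved more than 30 mm (distance of thread_cone from where it was at the start of the episode above 0.03 m).
It fails at once if the tape roll is moved more than 30 mm (distance of tape_roll from where it was at the start of the episode above 0.03 m).
It fails at once if the tape measure is moved more than 30 mm (distance of tape_measure from where it was at the start of the episode above 0.03 m).
It fails at once if the beeswax is moved more than 30 mm (distance of beeswax from where it was at the start of the episode above 0.03 m).
It also fails if it takes over 54 s, if anything falls off the work surface, if the arm or the gripper's body presses on something with over 40 N, if the wrist force passes 120 N, or if a joint passes its speed limit or range.

## Working session

There is one attempt and no reset: what is moved stays moved. The work goes in short steps, each a Python script; the robot and the scene stay as the last script left them, time stands still between calls to the robot, and variables do not carry over. Pictures are saved under pics/ and viewed, at most 10 in all, crops included, and the job is handed in when it is done.

```bash
mkdir -p pics; ls; python3 - <<'E'
from rig import arm
import cv2,numpy as np
for n in ["top","side"]:
    im=arm.snapshot(n); cv2.imwrite(f"pics/{n}0.png",im[:,:,::-1])
    c=arm.get_calibration(n); print(n,np.round(c["intrinsics"],1).tolist(),c["k1"],np.round(c["cam_to_world"],3).tolist())
im=arm.snapshot("wrist"); cv2.imwrite("pics/wrist0.png",im[:,:,::-1])
c=arm.get_calibration("wrist"); print(np.round(c["intrinsics"],1).tolist(),c["k1"],np.round(c["cam_to_world"],3).tolist())
print(arm.grip_depth,arm.current_t(),np.round(arm.current_tool_rot(),3).tolist(),arm.current_width())
E
```

```text
pics
top [[476.0, 0.0, 319.0], [0.0, 476.0, 196.3], [0.0, 0.0, 1.0]] -0.021686672014945188 [[0.007, -0.985, 0.17, 0.369], [-1.0, -0.004, 0.015, 0.279], [-0.014, -0.17, -0.985, 1.128], [0.0, 0.0, 0.0, 1.0]]
side [[375.8, 0.0, 323.1], [0.0, 375.8, 194.2], [0.0, 0.0, 1.0]] 0.03026994853024849 [[-0.962, -0.155, 0.227, 0.368], [-0.274, 0.523, -0.807, 0.979], [0.006, -0.838, -0.545, 0.542], [0.0, 0.0, 0.0, 1.0]]
[[286.6, 0.0, 323.8], [0.0, 286.6, 197.7], [0.0, 0.0, 1.0]] 0.005347592506383289 [[0.228, 0.945, 0.233, 0.078], [0.974, -0.222, -0.054, 0.625], [0.0, 0.239, -0.971, 0.385], [0.0, 0.0, 0.0, 1.0]]
0.0188 0.15 [[-0.973, 0.229, -0.0], [0.229, 0.973, -0.001], [0.0, -0.001, -1.0]] 0.09119239229789584
```

View pics/top0.png

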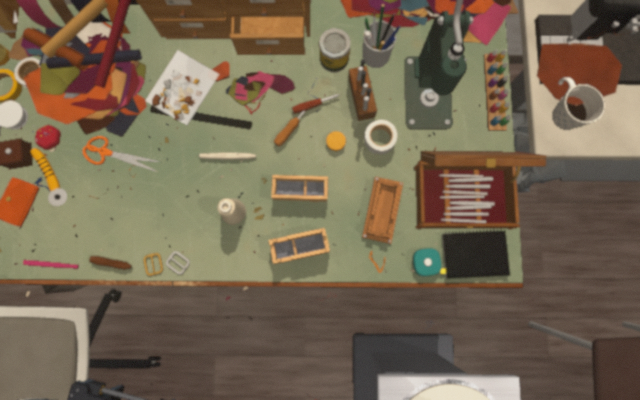

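View pics/side0.png

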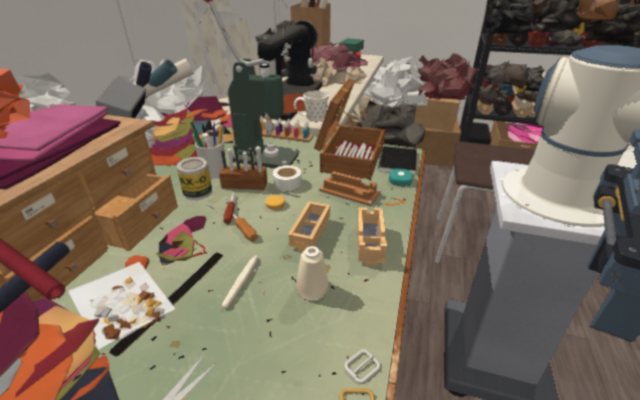

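```bash
cat > h.py <<'E'
from rig import arm
import cv2,numpy as np
def ray(c,px):
    K=c["intrinsics"];d=np.array([c["k1"],0,0,0,0.])
    u=cv2.undistortPoints(np.array(px,float).reshape(-1,1,2),np.array(K),d).reshape(-1,2)
    T=np.array(c["cam_to_world"]);v=np.c_[u,np.ones(len(u))]@T[:3,:3].T
    return T[:3,3],v
def onplane(c,px,z):
    o,v=ray(c,px);return o+v*((z-o[2])/v[:,2])[:,None]
def proj(c,P):
    T=np.linalg.inv(np.array(c["cam_to_world"]))
    return cv2.projectPoints(np.array(P,float).reshape(-1,1,3),cv2.Rodrigues(T[:3,:3])[0],T[:3,3],np.array(c["intrinsics"]),np.array([c["k1"],0,0,0,0.]))[0].reshape(-1,2)
def R(yaw): # tool down, closing line (tool y) at angle yaw(deg)+90 in world; yaw=0: tool x=-X
    a=np.radians(yaw);c,s=np.cos(a),np.sin(a)
    return np.array([[c,-s,0],[s,c,0],[0,0,1]])@np.array([[-1,0,0],[0,1,0],[0,0,-1.]])
def snap(n,f):
    c=arm.get_calibration(n);im=arm.snapshot(n)[:,:,::-1].copy();cv2.imwrite(f"pics/{f}.png",im);return c,im
E
python3 - <<'E'
from h import *
c=arm.get_calibration("top")
print(onplane(c,[[300,188],[300,246],[383,210],[231,212],[428,262],[380,135],[336,141]],0.04).round(3).tolist())
arm.move_to([0.42,0.25,0.24],R(0))
c,im=snap("wrist","w1");print(np.array(c["cam_to_world"]).round(3).tolist(),arm.current_t(),arm.current_joint_positions())
t=cv2.imread("pics/top0.png")[160:280,210:420]
cv2.imwrite("pics/w1b.png",np.vstack([im,cv2.resize(t,(320,183))[:, :].repeat(1,0) if 0 else cv2.copyMakeBorder(cv2.resize(t,(350,200)),0,0,0,290,0)]))
E
```

```text
[[0.575, 0.339, 0.04], [0.441, 0.337, 0.04], [0.525, 0.147, 0.04], [0.518, 0.498, 0.04], [0.406, 0.047, 0.04], [0.704, 0.151, 0.04], [0.689, 0.256, 0.04]]
[[-0.001, 0.971, 0.239, 0.353], [1.0, 0.001, 0.001, 0.252], [0.001, 0.239, -0.971, 0.411], [0.0, 0.0, 0.0, 1.0]] 1.8667 [ 2.38373093e+01  1.57115738e+01  9.36161591e+01  8.68891483e-03
  7.06730327e+01 -6.62092192e+01]
```

View pics/w1b.png

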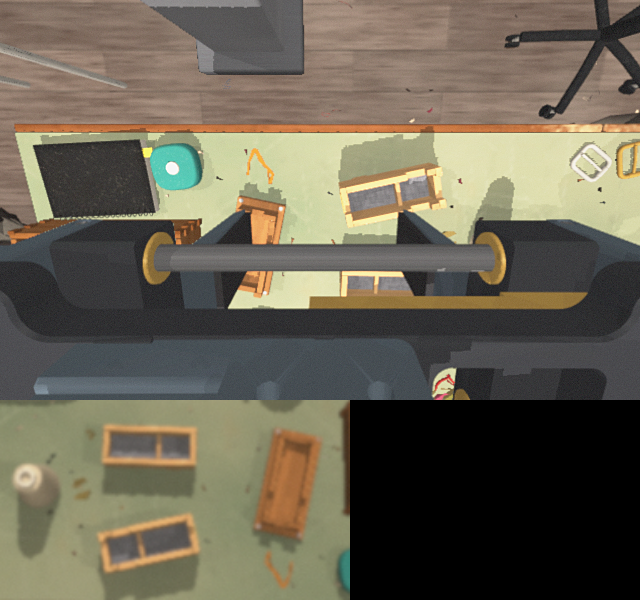

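```bash
python3 - <<'E'
from h import *
arm.move_to([0.60,0.25,0.28],R(0))
c,im=snap("wrist","w2");print(np.array(c["cam_to_world"]).round(3).tolist(),arm.current_t())
cv2.imwrite("pics/w2b.png",cv2.resize(im[0:260,150:550],(800,520),interpolation=cv2.INTER_CUBIC))
E
```

```text
[[-0.001, 0.971, 0.238, 0.533], [1.0, 0.001, 0.001, 0.251], [0.001, 0.238, -0.971, 0.451], [0.0, 0.0, 0.0, 1.0]] 2.6833
```

View pics/w2b.png

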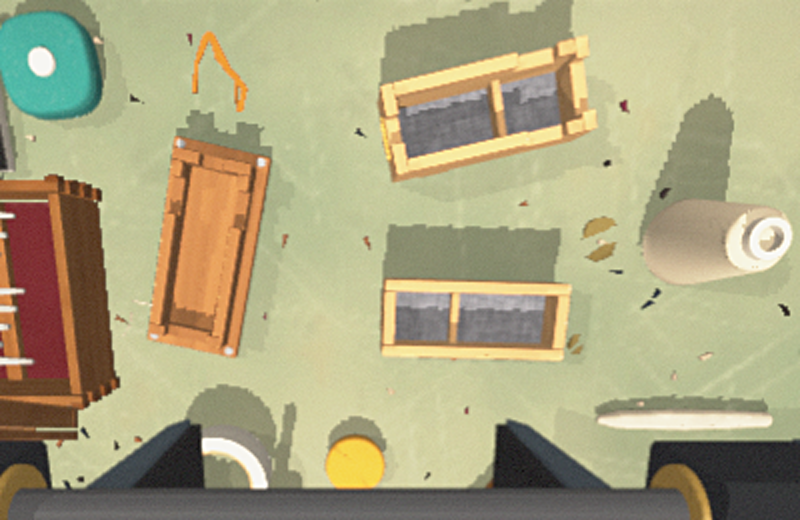

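```bash
cat >> h.py <<'E'
def ang(v): return np.degrees(np.arctan2(v[1],v[0]))
def rim(c,im,guess,z,f=None,vmin=195):
    """bright rim-top quad nearest to guess xy -> centre, yaw (mod 180), size, on plane z"""
    hsv=cv2.cvtColor(im,cv2.COLOR_BGR2HSV)
    m=cv2.inRange(hsv,(10,60,vmin),(28,200,255));m=cv2.morphologyEx(m,cv2.MORPH_CLOSE,np.ones((3,3)))
    g=proj(c,[[*guess,z]])[0]
    n,lab,st,ce=cv2.connectedComponentsWithStats(m)
    ys,xs=np.nonzero(m);P=onplane(c,np.c_[xs,ys],z)[:,:2]
    k=np.linalg.norm(P-guess,axis=1)<0.09;P=P[k]
    keep=[i for i in range(1,n) if st[i,4]>25];P=P[np.isin(lab[ys,xs][k],keep)]
    (cx,cy),(w,h),a=cv2.minAreaRect((P*1000).astype(np.float32))
    if w<h:w,h,a=h,w,a+90
    if f:
        o=im.copy();o[m>0]=(255,0,255)
        b=cv2.boxPoints(((cx,cy),(w,h),a if w>=h else a))/1000
        cv2.polylines(o,[proj(c,np.c_[b,[z]*4]).round().astype(int)],True,(0,255,0),1);cv2.imwrite(f"pics/{f}.png",o)
    return np.array([cx,cy])/1000,a,(round(w,1),round(h,1))
def screws(c,im,guess,z=0.011,rad=0.085):
    hsv=cv2.cvtColor(im,cv2.COLOR_BGR2HSV);m=cv2.inRange(hsv,(0,0,170),(180,55,255))
    n,lab,st,ce=cv2.connectedComponentsWithStats(m)
    out=[]
    for i in range(1,n):
        p=onplane(c,[ce[i]],z)[0,:2]
        if np.linalg.norm(p-guess)<rad and st[i,4]<120: out.append((*p,st[i,4]))
    return np.array(out)
E
python3 - <<'E'
from h import *
im=cv2.imread("pics/w2.png");c=arm.get_calibration("wrist")
v=np.array([[180,143],[263,162],[155,337],[229,351]])/2+[150,0]
P=onplane(c,v,0.011);print("screws",P.round(4).tolist(),P.mean(0),ang(P[2]-P[0]),ang(P[3]-P[1]))
print(screws(c,im,[.525,.147]).round(4).tolist())
hsv=cv2.cvtColor(im,cv2.COLOR_BGR2HSV)
for x,y in [(450,75),(400,165),(470,288),(450,350),(480,130),(460,180),(383,130),(180,143)]: print((x,y),hsv[y//2,150+x//2])
for g,z in (([.441,.337],.054),([.575,.339],.043)): print(rim(c,im,g,z,f"r{int(z*1000)}"))
a=cv2.imread("pics/r54.png")[10:190,300:480];b=cv2.imread("pics/r43.png")[10:190,300:480]
s=cv2.imread("pics/side0.png")[190:270,280:400]
o=np.hstack([cv2.resize(x,(400,400),interpolation=2) for x in(a,b)])
cv2.imwrite("pics/rr.png",np.vstack([o,cv2.copyMakeBorder(cv2.resize(s,(300,200),interpolation=2),0,0,0,500,0)]))
E
```

```text
screws [[0.4551, 0.1324, 0.011], [0.4676, 0.191, 0.011], [0.5939, 0.1035, 0.011], [0.6047, 0.16, 0.011]] [0.53031324 0.14672576 0.011     ] -11.730191280871608 -12.754650629715895
[[0.4422, 0.1629, 4.0], [0.4451, 0.167, 5.0], [0.4443, 0.1708, 3.0], [0.4452, 0.1246, 1.0], [0.4451, 0.1599, 1.0], [0.446, 0.1632, 3.0], [0.4492, 0.1115, 1.0], [0.4492, 0.1214, 1.0], [0.4479, 0.1272, 1.0], [0.4525, 0.1041, 2.0], [0.453, 0.1897, 4.0], [0.4546, 0.1316, 9.0], [0.458, 0.096, 5.0], [0.4558, 0.111, 1.0], [0.4578, 0.1236, 7.0], [0.4556, 0.1921, 1.0], [0.4605, 0.0999, 2.0], [0.4591, 0.1057, 2.0], [0.4598, 0.1163, 1.0], [0.4611, 0.1191, 1.0], [0.469, 0.209, 48.0], [0.4652, 0.0887, 1.0], [0.4655, 0.0995, 7.0], [0.4638, 0.1103, 1.0], [0.4646, 0.1141, 3.0], [0.4637, 0.1189, 1.0], [0.4651, 0.1231, 1.0], [0.4669, 0.1893, 14.0], [0.4667, 0.1997, 6.0], [0.4678, 0.0899, 1.0], [0.4742, 0.1022, 25.0], [0.4664, 0.1101, 1.0], [0.4705, 0.0925, 1.0], [0.4691, 0.1099, 1.0], [0.4708, 0.1191, 4.0], [0.4726, 0.0859, 2.0], [0.4723, 0.0967, 3.0], [0.4732, 0.1139, 1.0], [0.4723, 0.2002, 2.0], [0.476, 0.0791, 1.0], [0.47
[... 5687 characters left out ...]
923, 0.1021, 6.0], [0.592, 0.1732, 3.0], [0.5914, 0.1999, 1.0], [0.5991, 0.1849, 19.0], [0.5977, 0.1709, 3.0], [0.5977, 0.1773, 2.0], [0.6009, 0.1096, 5.0], [0.6009, 0.1146, 1.0], [0.6008, 0.1733, 1.0], [0.6008, 0.1764, 1.0], [0.6032, 0.1183, 2.0], [0.604, 0.1229, 2.0], [0.6039, 0.1592, 9.0], [0.6055, 0.1359, 1.0], [0.6071, 0.1436, 1.0], [0.6055, 0.1692, 2.0]]
(450, 75) [ 25  89 247]
(400, 165) [ 24  94 247]
(470, 288) [ 23  95 248]
(450, 350) [ 24  97 248]
(480, 130) [173   9 116]
(460, 180) [ 31  55 193]
(383, 130) [ 25 136 251]
(180, 143) [ 38   5 189]
(array([0.45512912, 0.35382672]), 108.69040107727051, (157.0, 103.1))
(array([0.60719885, 0.33557233]), 88.39331817626953, (142.5, 115.3))
```

View pics/rr.png

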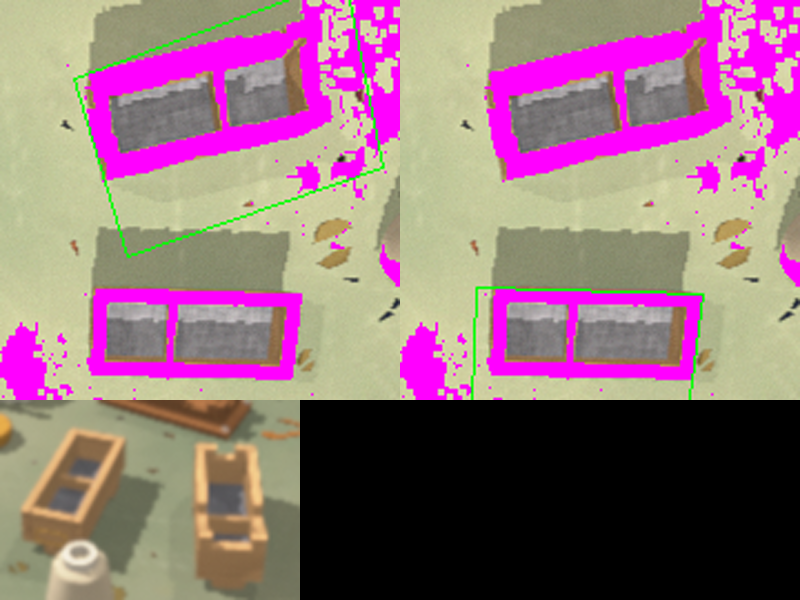

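```bash
python3 - <<'E'
s=open("h.py").read()
i=s.index("def rim");s=s[:i]+'''def rim(c,im,guess,z,f=None,lo=(12,75,225),hi=(29,170,255)):
    """bright rim-top component nearest to guess -> centre, yaw of long axis, size(mm) on plane z"""
    m=cv2.inRange(cv2.cvtColor(im,cv2.COLOR_BGR2HSV),lo,hi);m=cv2.morphologyEx(m,cv2.MORPH_OPEN,np.ones((2,2)))
    ys,xs=np.nonzero(m);P=onplane(c,np.c_[xs,ys],z)[:,:2]
    k=np.linalg.norm(P-guess,axis=1)<0.08;k[ys>225]=0;sel=np.zeros_like(m);sel[ys[k],xs[k]]=255
    sel=cv2.morphologyEx(sel,cv2.MORPH_CLOSE,np.ones((5,5)))
    n,lab,st,ce=cv2.connectedComponentsWithStats(sel);b=1+np.argmax(st[1:,4])
    ys,xs=np.nonzero((lab==b)&(m>0));P=onplane(c,np.c_[xs,ys],z)[:,:2]
    (cx,cy),(w,h),a=cv2.minAreaRect((P*1000).astype(np.float32))
    box=cv2.boxPoints(((cx,cy),(w,h),a))/1000
    if w<h:w,h,a=h,w,a+90
    if f:
        o=im.copy();o[(lab==b)&(m>0)]=(255,0,255)
        cv2.polylines(o,[proj(c,np.c_[box,[z]*4]).round().astype(int)],True,(0,255,0),1);cv2.imwrite(f"pics/{f}.png",o)
    return np.array([cx,cy])/1000,a,(round(w,1),round(h,1))
def look(ctr,w,z,d,f):
    r=R(w);arm.move_to([*(np.array(ctr)-d*r[:2,0]),z],r);arm.sleep(.15);return snap("wrist",f)
'''
open("h.py","w").write(s)
E
python3 - <<'E'
from h import *
im0=cv2.imread("pics/w2.png");c=arm.get_calibration("wrist")
for g,z in (([.441,.337],.054),([.575,.339],.043)): print(rim(c,im0,g,z))
c,a=look([.441,.337],-76,.25,.107,"d1");print(rim(c,a,[.441,.337],.054,"d1r"))
c,b=look([.575,.339],-90,.32,.162,"s1");print(rim(c,b,[.575,.339],.043,"s1r"))
c,e=look([.530,.147],-192,.25,.107,"b1");print(arm.current_t(),arm.current_joint_positions().round(1))
q=lambda n:cv2.resize(cv2.imread(f"pics/{n}.png")[0:210,220:420],(400,420),interpolation=2)
cv2.imwrite("pics/ds.png",np.hstack([q("d1r"),q("s1")]))
cv2.imwrite("pics/b1b.png",cv2.resize(e[0:220,170:470],(800,587),interpolation=2))
E
```

```text
(array([0.44305469, 0.34029779]), 102.83649444580078, (135.5, 55.8))
(array([0.57819226, 0.34351291]), 89.0030288696289, (130.1, 54.2))
(array([0.44304657, 0.3399411 ]), 102.86260032653809, (130.0, 54.4))
(array([0.57885748, 0.34072168]), 88.71483612060547, (129.7, 54.7))
6.8583 [ 14.2  12.5  96.5  -0.   71.  116.2]
```

View pics/ds.png

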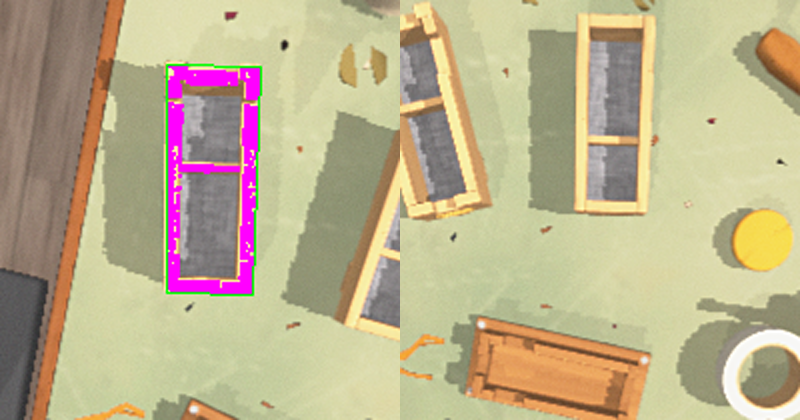

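View pics/b1b.png

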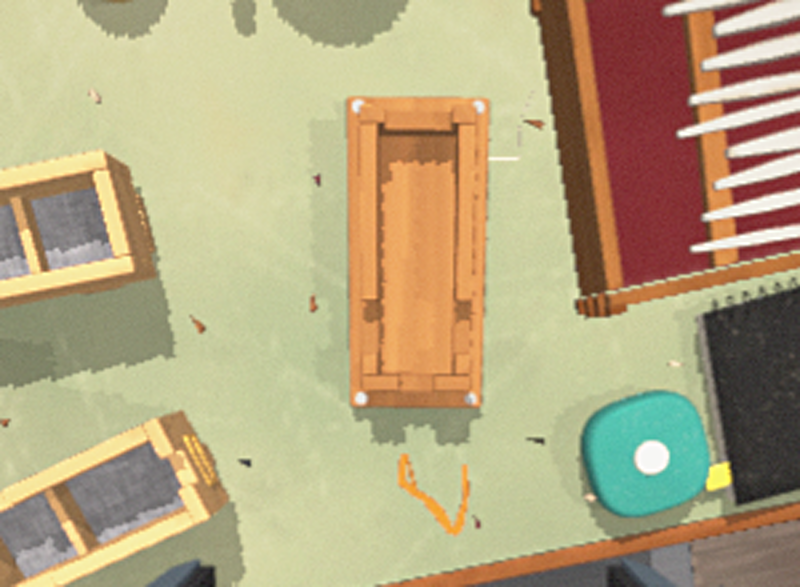

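```bash
python3 - <<'E'
from h import *
e=cv2.imread("pics/b1.png");s=cv2.imread("pics/s1.png")
a=cv2.resize(e[50:115,195:245],(400,520),interpolation=cv2.INTER_LANCZOS4);b=cv2.resize(s[75:115,300:340],(400,520),interpolation=cv2.INTER_LANCZOS4)
cv2.imwrite("pics/z.png",np.hstack([a,b]))
g=cv2.cvtColor(e,cv2.COLOR_BGR2HSV)
sc=np.array([[357,106],[480,106],[360,398],[472,398]])/[800/300,587/220]+[170,0]
out=[]
for p in sc:
    x0,y0=p.round().astype(int);w=g[y0-4:y0+5,x0-4:x0+5].astype(float)
    wt=np.clip(110-w[...,1],0,None)*(w[...,2]>140);yy,xx=np.mgrid[-4:5,-4:5]
    out.append([x0+(wt*xx).sum()/wt.sum(),y0+(wt*yy).sum()/wt.sum()])
c=arm.get_calibration("wrist");P=onplane(c,out,.011)[:,:2];print(np.array(out).round(1).tolist(),P.round(4).tolist(),P.mean(0).round(4),ang(P[0]-P[2]),ang(P[1]-P[3]),ang(P[0]-P[1])-90,np.linalg.norm(P[0]-P[2]),np.linalg.norm(P[0]-P[1]),np.linalg.norm(P[2]-P[3]))
E
```

```text
[[303.4, 39.1], [350.6, 39.3], [304.8, 149.5], [347.4, 149.7]] [[0.605, 0.1599], [0.5921, 0.1001], [0.4667, 0.1896], [0.4539, 0.1307]] [0.5294 0.1451] -12.09253074131642 -12.500829127494965 -12.16483633758341 0.14143859088177665 0.061210800994887925 0.06020254639252772
```

View pics/z.png

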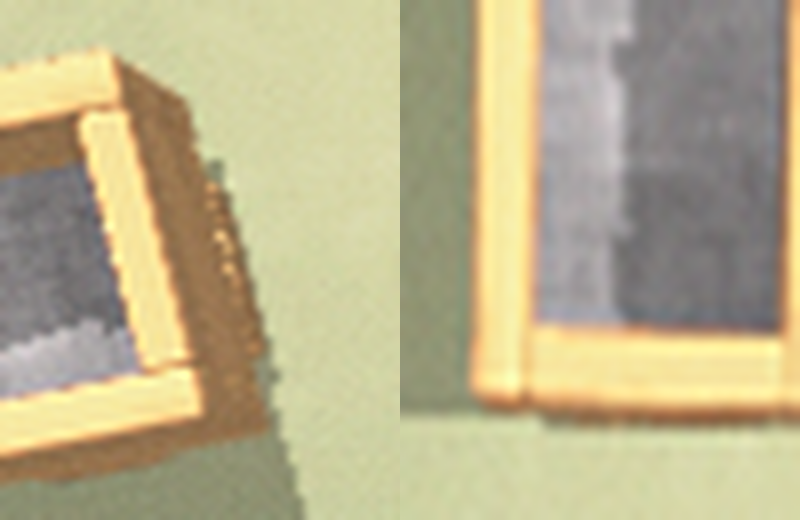

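```bash
cat >> h.py <<'E'
def pick(xy,w,z,lift):
    r=R(w);arm.move_to([*xy,.13],r);arm.move_l([*xy,z],feed=.15);arm.grip(.04)
    print("w",arm.current_width(),"F",arm.current_grasp_force(),"t",arm.current_t())
    arm.move_l([*xy,lift],feed=.2)
def lower(z0,z1,step=.002,feed=.03,lim=12):
    f0=arm.current_force()[2];z=z0
    while z>z1+1e-6:
        z=max(z-step,z1);p=arm.current_ee_pos();arm.move_l([*XY,z],feed=feed)
        f=arm.current_force()-0;print(round(z,4),round(arm.current_ee_pos()[2],4),f.round(1))
        if f[2]-f0>lim: print("contact");return False
    return True
E
python3 - <<'E'
import h
from h import *
D=np.array([.4430,.3399]);B=np.array([.5294,.1451]);b=-12.25
pick(D,102.86-180,.018,.16)
arm.move_to([*B,.16],R(b-180));arm.move_l([*B,.043+.014],feed=.15);arm.sleep(.2)
h.XY=B;print("t",arm.current_t(),arm.current_ee_pos())
print(lower(.057,.043),arm.current_t())
snap("side","side_d");snap("top","top_d")
s=cv2.imread("pics/side_d.png")[130:250,270:450];cv2.imwrite("pics/sd.png",cv2.resize(s,(720,480),interpolation=2))
E
```

```text
w 0.053987174622583976 F 29.999698251485825 t 9.9833
t 13.3667 [0.52991222 0.1452206  0.05783634]
0.055 0.055 [-0.5 -0.2 -3.3]
0.053 0.0528 [-0.1  0.5 -4.4]
0.051 0.0509 [ 0.3  0.8 -2.6]
0.049 0.0489 [-0.  -0.4 -3. ]
0.047 0.0469 [ 0.4 -0.3 -3.8]
0.045 0.0449 [ 0.3 -0.4 -3.6]
0.043 0.0431 [-0.  -0.3 -0.6]
True 15.1167
```

View pics/sd.png

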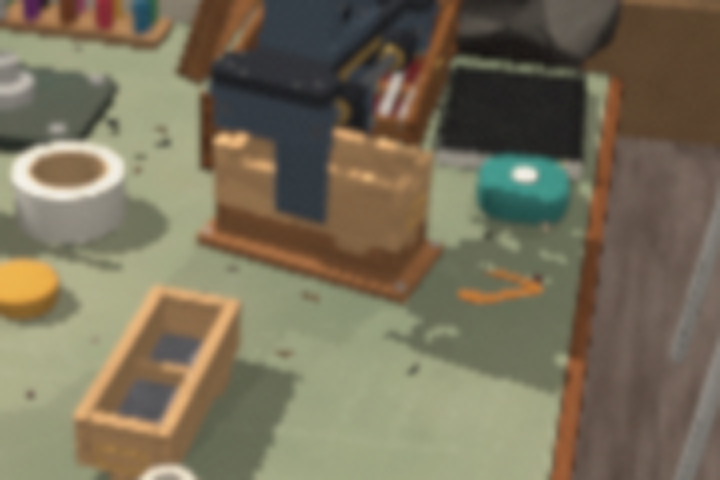

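```bash
python3 - <<'E'
from h import *
arm.grip(.072);arm.move_l([*arm.current_ee_pos()[:2],.2],feed=.2)
S=np.array([.5785,.3415]);ims=[]
def endview(s,f):   # s=+1: look at the +y end; -1: the -y end
    a=np.radians(30);z=np.array([0,-s*np.sin(a),-np.cos(a)]);x=np.array([0,s*np.cos(a),-np.sin(a)]);y=np.cross(z,x)
    e=S[1]+s*.065;cam=np.array([S[0],e+s*.168,.35])
    T=cam-.067*x+.171*z;print(T,arm.solve_ik(T,np.c_[x,y,z]))
    try: arm.move_to(T,np.c_[x,y,z])
    except arm.Unreachable: print("unreach",s);return
    arm.sleep(.2);c,im=snap("wrist",f)
    p=proj(c,[[S[0],e,.02]])[0].round().astype(int);print(p)
    ims.append(cv2.resize(im[max(p[1]-45,0):max(p[1]-45,0)+90,p[0]-60:p[0]+60],(400,300),interpolation=2))
endview(1,"ep")
endview(-1,"em")
cv2.imwrite("pics/ends.png",np.hstack(ims));print(arm.current_t())
E
```

```text
[0.5785     0.4309763  0.23540966] [ 42.31682161  48.85821572  39.73474503 -23.32363741 110.96383322
  37.66377676]
[323 111]
[0.5785     0.2520237  0.23540966] [  1.59116674  26.42961462  85.00123938  31.96089294  70.7706385
 170.22517281]
[324 109]
20.425
```

View pics/ends.png

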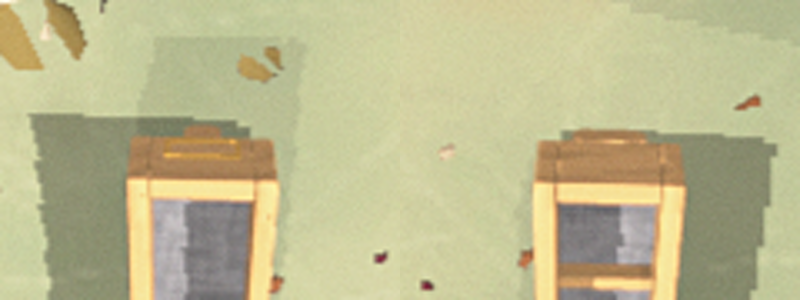

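```bash
python3 - <<'E'
from h import *
B=np.array([.5294,.1451]);S=np.array([.5785,.3415])
arm.grip(.0911);p=arm.current_ee_pos();arm.move_l([p[0],p[1],.3],feed=.3)
c,im=look(B,-12.25,.286,.107,"dd");r1=rim(c,im,B,.079,"ddr");print(r1)
c,im=look(S,-91.25,.25,.107,"ss");r2=rim(c,im,S,.043,"ssr");print(r2)
print(arm.current_t(),arm.current_joint_positions().round(1))
E
```

```text
(array([0.53319171, 0.14608548]), 167.6272201538086, (133.6, 57.6))
(array([0.57872198, 0.34054788]), 88.79793548583984, (128.6, 54.2))
26.8833 [16.6 26.3 74.7 -0.  79.  17.9]
```

```bash
cat > a.py <<'E'
from h import *
M=np.eye(4);M[:3,:3]=arm.current_tool_rot();M[:3,3]=arm.current_ee_pos()
c=arm.get_calibration("wrist");rel=np.linalg.inv(M)@np.array(c["cam_to_world"])
def cal(ctr,w,z,d):
    r=R(w);N=np.eye(4);N[:3,:3]=r;N[:3,3]=[*(np.array(ctr)-d*r[:2,0]),z];k=dict(c);k["cam_to_world"]=N@rel;return k
def edges(k,im,ctr,yaw,z):
    m=cv2.inRange(cv2.cvtColor(im,cv2.COLOR_BGR2HSV),(12,75,225),(29,170,255))
    ys,xs=np.nonzero(m);P=onplane(k,np.c_[xs,ys],z)[:,:2]-ctr
    a=np.radians(yaw);u=P@[np.cos(a),np.sin(a)];v=P@[-np.sin(a),np.cos(a)]
    q=(abs(u)<.08)&(abs(v)<.04);u,v=u[q]*1000,v[q]*1000
    for n,s,o,lim in(("u",u,v,25),("v",v,u,55)):
        s=s[abs(o)<lim];hh,e=np.histogram(s,bins=np.arange(-75,76,1.) if n=="u" else np.arange(-38,39,1.))
        print(n,[(int(x),int(y)) for x,y in zip(e,hh) if (abs(x)>50 if n=="u" else abs(x)>16)])
B=np.array([.5294,.1451])
kd=cal(B,-12.25,.286,.107);dd=cv2.imread("pics/dd.png");edges(kd,dd,B,-12.4,.079)
print("shallow");ks=cal([.5785,.3415],-91.25,.25,.107);edges(ks,cv2.imread("pics/ss.png"),np.array([.5787,.3405]),-91.2,.043)
g=cv2.cvtColor(dd,cv2.COLOR_BGR2HSV)
for p in [[.605,.1599],[.5921,.1001],[.4667,.1896],[.4539,.1307]]:
    x0,y0=proj(kd,[[*p,.011]])[0].round().astype(int);w=g[y0-5:y0+6,x0-5:x0+6].astype(float)
    wt=np.clip(100-w[...,1],0,None)*(w[...,2]>140)*((w[...,0]<25)|(w[...,0]>50));yy,xx=np.mgrid[-5:6,-5:6]
    s=wt.sum();print((x0,y0),s)
    if s>0: print((onplane(kd,[[x0+(wt*xx).sum()/s,y0+(wt*yy).sum()/s]],.011)[0,:2]-p).round(4))
E
python3 a.py
```

```text
u [(-75, 0), (-74, 0), (-73, 0), (-72, 0), (-71, 0), (-70, 0), (-69, 0), (-68, 0), (-67, 0), (-66, 8), (-65, 29), (-64, 29), (-63, 42), (-62, 42), (-61, 42), (-60, 41), (-59, 41), (-58, 20), (-57, 10), (-56, 20), (-55, 15), (-54, 10), (-53, 10), (-52, 10), (-51, 10), (51, 5), (52, 9), (53, 9), (54, 9), (55, 3), (56, 31), (57, 36), (58, 34), (59, 36), (60, 0), (61, 36), (62, 37), (63, 35), (64, 11), (65, 23), (66, 33), (67, 36), (68, 0), (69, 0), (70, 0), (71, 0), (72, 0), (73, 0), (74, 0)]
v [(-38, 0), (-37, 0), (-36, 0), (-35, 0), (-34, 0), (-33, 0), (-32, 0), (-31, 0), (-30, 21), (-29, 60), (-28, 44), (-27, 79), (-26, 73), (-25, 42), (-24, 70), (-23, 76), (-22, 72), (-21, 64), (-20, 79), (-19, 39), (-18, 4), (-17, 0), (17, 0), (18, 16), (19, 80), (20, 64), (21, 51), (22, 66), (23, 74), (24, 72), (25, 61), (26, 72), (27, 68), (28, 0), (29, 0), (30, 0), (31, 0), (32, 0), (33, 0), (34, 0), (35, 0), (36, 0), (37, 0)]
shallow
u [(-75, 0), (-74, 0), (-73, 0), (-72, 0), (-71, 0), (-70, 0), (-69, 0), (-68, 0), (-67, 0), (-66, 42), (-65, 42), (-64, 42), (-63, 42), (-62, 41), (-61, 41), (-60
[... 272 characters left out ...]
, (69, 0), (70, 0), (71, 0), (72, 0), (73, 0), (74, 0)]
v [(-38, 0), (-37, 0), (-36, 0), (-35, 0), (-34, 0), (-33, 0), (-32, 0), (-31, 0), (-30, 0), (-29, 40), (-28, 70), (-27, 78), (-26, 81), (-25, 75), (-24, 68), (-23, 70), (-22, 80), (-21, 61), (-20, 0), (-19, 4), (-18, 4), (-17, 4), (17, 34), (18, 75), (19, 77), (20, 78), (21, 71), (22, 66), (23, 79), (24, 80), (25, 45), (26, 0), (27, 0), (28, 0), (29, 0), (30, 0), (31, 0), (32, 0), (33, 0), (34, 0), (35, 0), (36, 0), (37, 0)]
(np.int64(344), np.int64(149)) 634.0
[-0.0011 -0.0016]
(np.int64(304), np.int64(149)) 690.0
[-0.0004  0.0008]
(np.int64(345), np.int64(48)) 190.0
[0.0016 0.0029]
(np.int64(303), np.int64(48)) 53.0
[-0.0014 -0.0006]
```

```bash
cat > b.py <<'E'
import io,contextlib
with contextlib.redirect_stdout(io.StringIO()):
    from a import *
print("cmd",np.array([.5785,.3415])-.107*R(-91.25)[:2,0],"act",arm.current_ee_pos(),np.abs(arm.current_tool_rot()-R(-91.25)).max())
print("ss now",rim(c,cv2.imread("pics/ss.png"),np.array([.5785,.3415]),.043))
for hi in (100,106,112,120): print(hi,rim(kd,dd,B,.079,f"dd{hi}",(20,75,225),(29,hi,255)))
g=cv2.cvtColor(dd,cv2.COLOR_BGR2HSV);a=np.radians(-12.3)
for u,v,z in((0,.023,.079),(0,-.023,.079),(-.02,.033,.01),(-.02,-.033,.01),(.062,.022,.079),(.072,0,.01)):
    x,y=proj(kd,[[B[0]+u*np.cos(a)-v*np.sin(a),B[1]+u*np.sin(a)+v*np.cos(a),z]])[0].round().astype(int);print((u,v),(x,y),g[y,x])
E
python3 b.py
```

```text
cmd [0.57616581 0.23452546] act [0.57633509 0.23432806 0.2500468 ] 0.00014738155382845085
ss now (array([0.57869641, 0.34057019]), 88.79177856445312, (128.6, 54.2))
100 (array([0.51656805, 0.14888312]), 167.36550903320312, (100.8, 53.0))
106 (array([0.51674756, 0.14893765]), 167.56216430664062, (103.1, 53.2))
112 (array([0.51744257, 0.14888814]), 167.71568298339844, (104.3, 53.4))
120 (array([0.51807635, 0.14875014]), 167.71568298339844, (105.6, 53.4))
(0, 0.023) (np.int64(342), np.int64(95)) [ 27  80 247]
(0, -0.023) (np.int64(305), np.int64(95)) [ 27  82 247]
(-0.02, 0.033) (np.int64(346), np.int64(86)) [ 15 144 237]
(-0.02, -0.033) (np.int64(301), np.int64(86)) [ 14 152 238]
(0.062, 0.022) (np.int64(341), np.int64(146)) [ 27  81 248]
(0.072, 0) (np.int64(324), np.int64(149)) [ 15 157 234]
```

```bash
cat > e.py <<'E'
from h import *
def pts(k,im,ctr,yaw,z):
    m=cv2.inRange(cv2.cvtColor(im,cv2.COLOR_BGR2HSV),(20,70,225),(29,120,255))
    ys,xs=np.nonzero(m);P=onplane(k,np.c_[xs,ys],z)[:,:2]-ctr
    a=np.radians(yaw);u=P@[np.cos(a),np.sin(a)];v=P@[-np.sin(a),np.cos(a)]
    q=(abs(u)<.075)&(abs(v)<.034);return u[q]*1000,v[q]*1000
def meas(k,im,ctr,yaw,z):
    """centre from outer and inner rim edges in the tray frame (robust percentiles)"""
    u,v=pts(k,im,ctr,yaw,z)
    s=abs(u)<15;V=v[s];e=(abs(v)<26)&(abs(v)>17);U=u[e]
    r=[np.percentile(U,1),np.percentile(U,99),np.percentile(V[V<-12],[2,98]),np.percentile(V[V>12],[2,98])]
    cu=(r[0]+r[1])/2;cv=(r[2].mean()+r[3].mean())/2
    a=np.radians(yaw);w=np.array(ctr)+(cu*np.array([np.cos(a),np.sin(a)])+cv*np.array([-np.sin(a),np.cos(a)]))/1000
    print("edges",[np.round(x,1).tolist() for x in r],"cu,cv",round(cu,2),round(cv,2),"->",w.round(4));return w
E
python3 - <<'E'
import io,contextlib
with contextlib.redirect_stdout(io.StringIO()):
    from a import *
from e import *
S=np.array([.5787,.3405]);ss=cv2.imread("pics/ss.png")
print((np.array(c["cam_to_world"])-ks["cam_to_world"]).round(4).tolist())
meas(c,ss,S,-91.2,.043);meas(ks,ss,S,-91.2,.043);meas(kd,dd,B,-12.35,.079)
E
```

```text
[[0.0, 0.0001, 0.0002, 0.0001], [0.0001, -0.0, 0.0, -0.0002], [0.0001, -0.0, -0.0, 0.0], [0.0, 0.0, 0.0, 0.0]]
edges [-65.4, 61.8, [-27.4, -13.3], [18.9, 25.5]] cu,cv -1.81 0.94 -> [0.5797 0.3423]
edges [-65.6, 61.8, [-27.5, -13.5], [18.8, 25.3]] cu,cv -1.91 0.75 -> [0.5795 0.3424]
edges [-64.6, 62.5, [-26.0, -13.5], [14.2, 26.6]] cu,cv -1.04 0.34 -> [0.5285 0.1457]
```

```bash
python3 - <<'E'
import h
from h import *
S=np.array([.5778,.3424]);D=np.array([.5287,.1454]);b=-12.35
pick(S,-91.2,.014,.19)
arm.move_to([*D,.19],R(b));arm.move_l([*D,.098],feed=.15);arm.sleep(.2)
h.XY=D;print("t",arm.current_t(),arm.current_ee_pos())
print(lower(.098,.084),arm.current_t())
E
```

```text
w 0.05383180168691321 F 29.943486750125885 t 29.1583
t 32.6917 [0.52924334 0.14551439 0.09887087]
0.096 0.0961 [-0.9  0.7 -2.7]
0.094 0.0938 [-0.7  0.6 -2.6]
0.092 0.0918 [ 0.5  0.1 -3.3]
0.09 0.0899 [-0.4 -0.7 -3. ]
0.088 0.0879 [-0.8 -0.  -1.1]
0.086 0.0859 [ 0.1 -0.1 -2.1]
0.084 0.0841 [-0.7  0.1 -0.4]
True 34.4417
```

```bash
python3 - <<'E'
from h import *
from e import *
D=np.array([.5287,.1454])
arm.grip(.075);arm.move_l([*D,.22],feed=.2)
r=R(-12.35);arm.move_to([*(D-.107*r[:2,0]),.32],r);arm.sleep(.3)
c,im=snap("wrist","fin");meas(c,im,D,-12.35,.113)
u,v=pts(c,im,D,-12.35,.113)
lo,hi=[np.ptp(np.percentile(v[s],[1,99])) for s in (u<-45,u>45)];print("widths at ends",lo,hi)
print("len L/R",[np.ptp(np.percentile(u[s],[1,99])) for s in (v<-18,v>18)],arm.current_t(),arm.current_force().round(1))
E
```

```text
edges [-61.9, 65.3, [-24.7, -13.5], [16.9, 28.1]] cu,cv 1.71 1.72 -> [0.5307 0.1467]
widths at ends 52.99317761575314 53.27870729808444
len L/R [np.float64(124.95686954266432), np.float64(127.2795519449659)] 36.7917 [-0.9 -0.5 -0.3]
```

```bash
python3 -c "
from rig import arm
print(arm.sign_off())"
```

```text
the job is handed in; nothing more can be done
None
```

The caddy is assembled and handed in at about 37 s: the deep tray went into the base and the shallow tray onto it with no resistance, wide tabs over the wide notches. A last wrist-camera measurement agreed with both being level and fully down; the sign-off returned no verdict.

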